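# Hold the setting gauge home in the spring check station

### The arm

A 7-joint arm with a two-finger parallel gripper is mounted at the origin on the work surface. World frame = base frame: x ahead of the robot, y to its left, z up, the work surface at z = 0. Lengths are in m, angles in rad, forces in N, time in s.
With the tool pointing down it reaches from about 0.425 to 0.925 m from the base axis. Payload 6.8 kg.
Tool frame: the origin (TCP) lies at the very end of the fingers, on their centre line; the grasp point (between the pads) lies bot.tcp_to_grasp behind it (bot.tcp_to_grasp is the distance from the TCP to the grasp point, in m); z points along the fingers, y is the line along which they close (so a half turn about z gives the same grasp; the last joint's range is limited). The gripper opens to 85 mm and grips with 20 to 120 N. Pads are 22 mm wide; open, the fingers measure 114 mm over their backs; the gripper's body (76 mm by 85 mm) begins 54 mm behind the grasp point. The pads swing forward as they close: fully open they stand 13 mm farther back than shut.
Start: joints at [1.107, 0.477, 0.022, 1.555, -0.011, 1.109, -0.083], TCP at [0.235, -0.633, 0.231] pointing down, gripper open.
Joint ranges: [-2.96, 2.96], [-0.34, 2.1], [-1.41, 1.46], [0.24, 2.44], [-1.37, 4.51], [0.17, 1.92], [-2.96, 2.96]. Speed limits (rad/s): [2.39, 2.39, 3.14, 3.14, 3.14, 3.14, 3.14].

### API

Orientations are given as a unit quaternion [w, x, y, z].
In Python, from station import bot gives the robot as it stands.
- The arm moves only by the tool servo_tool, never from a script. Its argument "motion" is a list that holds one entry, the list of rows, each a list of 7 numbers: the shift along the tool's x, y, z in m, then the turn, a rotation vector about the tool's x, y, z in units of 5 degrees (1.0 is 5 degrees), then the opening, from 0 (shut) to 1 (fully open). A call has 1 to 20 rows; each row is the pose to reach, as a shift and turn from the pose commanded when the call began, along the tool's axes at that moment; what a row does not reach only later rows make up. A row lasts 1/12 s, in which the tool goes at most 41.7 mm and 7.16 degrees, less where a joint would pass 70% of its speed; a pose out of reach is approached as far as the arm can. A call with a gripper value outside its range is refused whole. The fingers move at their own pace and stop on an object; "grip_force" is the grip in N (left out, the last holds). Time passes only in rows, so rows that repeat a pose let the fingers close. It gives the time, the measured TCP pose, the force, the opening and the grip force at its end, in the units of the state.
- bot.get_obs(): the state, without advancing time (a new reading comes with each control period).
- bot.read_camera(name): name is "side" or "top" or "wrist"; returns a dict with "img" (420x560x3 uint8, red, green, blue), "K" (3x3 intrinsics, pixels), "pose" (4x4, takes a point from camera to world coordinates). Camera axes: x right, y down, z forward; pixel columns grow to the right and rows downward; lengths in m; the calibration is good to about 2 mm. A picture is of the moment at which its call begins. There is no depth.
- bot.hand_in(): hands the job in; it is judged then, once.
The state is a dict: "t": time; "q": joint angles; "joint_vel": joint speeds; "joint_torque": joint torques, N m; "eef_pos": TCP position; "tool_rot": TCP orientation; "contact_force": force on the tool from outside, world axes, zero at the start; "torque": the same for the moment, N m; "gripper_width": opening from 0.0 (shut) to 1.0 (fully open); "grasp_force": force on a finger pad.
Only numpy, scipy, OpenCV 4.12 (cv2) and the standard library are available. Lean on these libraries where they do the work, as an engineer would, in place of code of your own. Each camera call takes 0.05 s, during which the arm holds its last target. There are 200 camera calls.

### The job

Swing both flaps of the small carton wide open, take out the flanged setting gauge (leave the plain knobbed weight in the carton) and push its foot down into the collar of the check station, against the sprung plunger, until the flange sits flush and firmly on the collar. The spring would lift the gauge again, so finish while still gripping it and holding it pressed home. Do not disturb the other things on the bench.

Things in the scene. Friction and masses are not known exactly. Their poses are not given: they have to be found in the camera images.
- carton: small cardboard carton, fixed to the bench, outside 240 (its x) x 140 (its y) x 110 mm high, walls 4 mm; origin under its centre, z up. Two flaps along its long sides (y = +70 and -70 mm) cover the top, leaving a 44 mm wide slot between them when flat. Inside stand the gauge and the plain weight, on its x axis at x = -48 and +48 mm; which is where varies
- insert: dark fitted block 36 mm thick filling the bottom of the carton, its top 40 mm above the bench, fixed, with two round 28 mm holes at carton x = -48 and +48 mm; origin at the centre of its underside
- flap_a_hinge (a point): middle of the hinge line of flap a, at carton x 0, y +68, z 112 mm; the hinge line runs along the carton's x
- flap_b_hinge (a point): middle of the hinge line of flap b, at carton x 0, y -68, z 112 mm; the hinge line runs along the carton's x
- flap_a_edge (a point): middle of the free edge of flap a, a cardboard flap 228 mm long, 46 mm from hinge to free edge, 4 mm thick
- flap_b_edge (a point): middle of the free edge of flap b, same size as flap a
- flap_a (a joint): opening angle of flap a: 0 flat shut, 1.57 upright, up to 2.7 folded outward; starts ajar; stiff crease, stays where it is left (about 0.4 N at the free edge moves it)
- flap_b (a joint): opening angle of flap b, like flap a
- gauge: the steel setting gauge, 0.29 kg or so, round about z: foot 24 mm diameter x 30 mm, bottom edge chamfered; above it a flange 48 mm diameter x 8 mm; above it a stem 18 mm diameter x 36 mm to grip by (total 74 mm). Origin at the centre of the foot's underside, z up the stem. Starts upright, foot in a hole of the carton's insert, flange on the insert; flange top 48 mm, stem top 84 mm above the bench
- gauge_flange (a point): centre of the underside of the gauge's flange, 30 mm above the gauge's origin; z up the stem
- weight: plain steel weight without a flange: cylinder 36 mm diameter x 40 mm with a knob 14 mm diameter x 15 mm on top, standing on the carton's insert (top 95 mm above the bench); origin at the centre of its underside. Stays where it is
- station: spring check station fixed to the bench: low white box with a grey top plate, 176 x 176 x 50 mm; origin under its centre, z up. In the middle of its top stands the round collar
- collar: the collar, an aluminium ring 64 mm outside diameter, bore 28 mm, 40 mm high, on the station's top; origin at the centre of its underside, 50 mm above the bench. Its top rim is the hard stop for the gauge's flange
- collar_mouth (a point): centre of the collar's top rim, 90 mm above the bench; z up
- plunger_top (a point): centre of the top face of the sprung plunger in the collar's bore: a 22 mm disc, 4 mm below the rim when free
- plunger (a joint): how far the plunger is pushed down, m: 0 free, 0.026 when the gauge's flange meets the collar. Spring: 4 N at the start of its travel, rising 0.3 N per mm to about 12 N there; it lifts the gauge again when let go
- screwdriver: black-handled screwdriver, 190 mm long, lying on the bench (bystander)
- tape_core: empty cardboard tape core, ring 60 mm across, 24 mm high (bystander)
- steel_strip: steel strip 110 x 30 x 6 mm lying flat (bystander)
- beaker: glass cup 64 mm across, 85 mm high (bystander)
- jar: white jar 60 mm across, 80 mm high (bystander)
- template: aluminium plate 90 x 60 x 10 mm lying flat (bystander)
Mind the look-alikes: they are no part of the job. What is shaped like the gauge but pink is not meant.

How it is judged:
By the outcome, as a careful person would: the job done as asked, in the order asked, and still so for the second after the job is handed in, while the arm keeps its last pose, push and grip.
It also fails if it takes over 72 s, if anything falls off the work surface, if the arm or the gripper's body presses on something with over 40 N, if the wrist force passes 120 N, or if a joint passes its speed limit or range.

## Working session

There is one attempt and no reset: what is moved stays moved. The work goes in short steps, Python scripts to look and compute and a tool call to move; the robot and the scene stay as the last step left them, time stands still between calls to the robot, and variables do not carry over. Pictures are saved under pics/ and viewed, at most 10 in all, crops included, and the job is handed in when it is done.

Besides the shell and the picture viewer there is one more tool, called after "Request:" as name(argument=value, ...) on one line, values as JSON. servo_tool: Moves the arm, as the interface text tells. Its arguments: {"type":"object","properties":{"motion":{"type":"array"},"grip_force":{"type":"number"}},"required":["motion"]}

```bash
mkdir -p pics; ls
python3 - <<'E'
from station import bot
import cv2,numpy as np
o=bot.get_obs(); print({k:np.round(v,3) for k,v in o.items()}, bot.tcp_to_grasp)
for n in("top","side"):
    r=bot.read_camera(n); cv2.imwrite(f"pics/{n}0.png",r["img"][...,::-1]); np.savez(f"{n}0.npz",**r); print(n,r["K"].round(1).tolist(),r["pose"].round(3).tolist())
E
```

```text
pics
{'t': np.float64(0.0), 'q': array([ 1.107,  0.478,  0.022,  1.556, -0.011,  1.109, -0.083]), 'joint_vel': array([ 0.001, -0.001, -0.   ,  0.   ,  0.001, -0.   , -0.   ]), 'joint_torque': array([-0.0000e+00, -5.9646e+01,  1.6080e+00, -2.8119e+01,  1.2000e-02,
        9.0000e-03, -0.0000e+00]), 'eef_pos': array([ 0.235, -0.632,  0.23 ]), 'tool_rot': array([-0.001,  0.984,  0.177, -0.   ]), 'contact_force': array([-0.489, -0.368,  0.77 ]), 'torque': array([ 0.066, -0.037,  0.019]), 'grasp_force': np.float64(0.0), 'gripper_width': np.float64(0.999)} 0.0187
top [[457.1, 0.0, 270.7], [0.0, 457.1, 205.1], [0.0, 0.0, 1.0]] [[0.002, -0.999, 0.044, 0.477], [-1.0, -0.002, 0.013, 0.056], [-0.013, -0.044, -0.999, 1.202], [0.0, 0.0, 0.0, 1.0]]
side [[443.2, 0.0, 278.7], [0.0, 443.2, 207.8], [0.0, 0.0, 1.0]] [[0.982, -0.123, 0.142, 0.385], [-0.187, -0.721, 0.667, -0.768], [0.02, -0.682, -0.732, 0.969], [0.0, 0.0, 0.0, 1.0]]
```

View pics/top0.png

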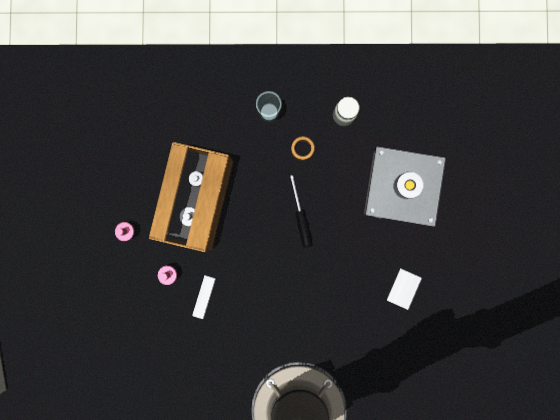

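View pics/side0.png

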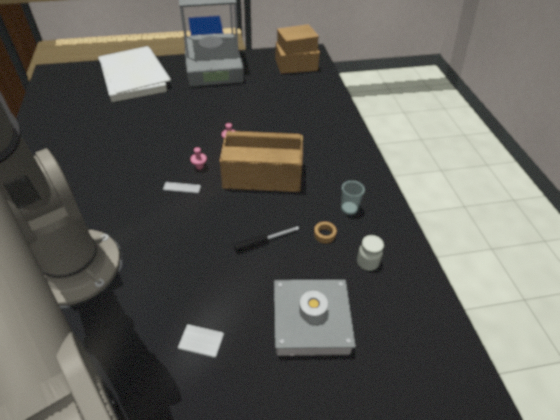

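The top view shows the carton around (190,197) with steel objects at (196,178) and (189,216) in its slot. The two pink look-alikes are at (124,231) and (167,275), and the collar with its amber plunger is at (410,185). I'll enlarge the carton crop to tell the gauge from the weight.

```bash
cat > h.py <<'E'
import numpy as np,cv2
def ray(r,u,v):
    d=np.linalg.inv(r["K"])@[u,v,1.]; P=r["pose"]; return P[:3,3],P[:3,:3]@d
def onz(r,u,v,z):
    c,d=ray(r,u,v); return c+d*(z-c[2])/d[2]
def tri(*obs):  # (r,u,v)...
    A=np.zeros((3,3));b=np.zeros(3);L=[]
    for r,u,v in obs:
        c,d=ray(r,u,v);d/=np.linalg.norm(d);M=np.eye(3)-np.outer(d,d);A+=M;b+=M@c;L.append((M,c))
    p=np.linalg.solve(A,b); return p,[round(1000*np.linalg.norm(M@(p-c)),1) for M,c in L]
def proj(r,p):
    P=r["pose"];q=r["K"]@(P[:3,:3].T@(np.asarray(p)-P[:3,3]));return q[:2]/q[2]
E
python3 - <<'E'
import numpy as np,cv2
from h import *
t=np.load("top0.npz");s=np.load("side0.npz")
a=cv2.resize(t["img"][135:260,140:240],None,fx=4.6,fy=4.6,interpolation=cv2.INTER_CUBIC)
b=cv2.resize(s["img"][125:195,215:310],None,fx=3.3,fy=3.3,interpolation=cv2.INTER_CUBIC)
c=np.zeros((600,800,3),np.uint8);c[:a.shape[0],:a.shape[1]]=a;c[:b.shape[0],470:470+b.shape[1]]=b
cv2.imwrite("pics/crop.png",c[...,::-1])
def blobs(r,lo,hi,mn=15):
    h=cv2.cvtColor(r["img"],cv2.COLOR_RGB2HSV);m=cv2.inRange(h,lo,hi)
    n,l,st,ce=cv2.connectedComponentsWithStats(m)
    return [(ce[i].round(1).tolist(),st[i].tolist()) for i in range(1,n) if st[i,4]>mn],l
for n,r in(("top",t),("side",s)):
    print(n,"amber",[x for x in blobs(r,(17,150,150),(32,255,255))[0] if x[1][4]<400][:8])
    h=cv2.cvtColor(r["img"],cv2.COLOR_RGB2HSV);m=cv2.inRange(h,(5,90,40),(22,255,255))
    cs,_=cv2.findContours(m,cv2.RETR_EXTERNAL,cv2.CHAIN_APPROX_NONE)
    for c in cs:
        if cv2.contourArea(c)>300:print(n,"brown",cv2.contourArea(c),cv2.boundingRect(c),cv2.minAreaRect(c),cv2.approxPolyDP(c,5,True)[:,0].tolist())
E
```

```text
top amber [([409.2, 184.8], [405, 181, 9, 9, 63])]
top brown 6263.0 (149, 142, 84, 110) ((190.8169403076172, 196.92343139648438), (64.25900268554688, 101.0523452758789), 13.600542068481445) [[172, 142], [149, 238], [206, 251], [232, 161], [224, 153]]
top brown 432.5 (291, 136, 24, 25) ((302.5, 148.0), (24.0, 23.0), 90.0) [[300, 136], [291, 151], [304, 160], [314, 144]]
side amber []
side brown 384.0 (314, 221, 23, 23) ((325.0, 232.0), (22.0, 22.0), 90.0) [[318, 222], [314, 235], [330, 242], [335, 226]]
side brown 4566.0 (219, 130, 84, 62) ((260.4845886230469, 160.87692260742188), (83.13484954833984, 59.05287170410156), 2.337306022644043) [[227, 131], [219, 158], [223, 188], [300, 190], [302, 135]]
side brown 963.0 (0, 37, 25, 80) ((6.332191467285156, 77.03082275390625), (78.1259994506836, 22.262598037719727), 65.55604553222656) [[0, 37], [0, 90], [15, 116], [24, 89]]
side brown 1755.5 (275, 25, 45, 49) ((296.3538513183594, 49.33076477050781), (46.38898849487305, 44.77653884887695), 82.87498474121094) [[308, 25], [278, 29], [275, 59], [281, 73], [318, 69], [317, 36]]
side brown 3224.0 (0, 0, 183, 81) ((91.0, 40.0), (80.0, 182.0), 90.0) [[0, 0], [28, 80], [34, 64], [96, 59], [128, 46], [149, 44], [158, 55], [182, 53], [182, 38], [36, 44], [19, 4], [34, 0]]
```

View pics/crop.png

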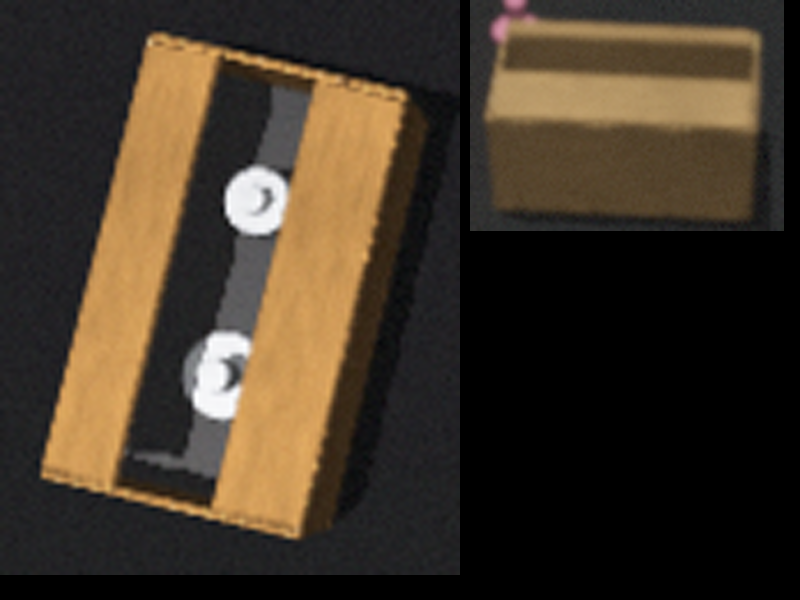

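Steel candidates in the carton: (196,178) is a plain disc of about 36 mm with a small knob, so it is the weight. (189,216) has a low disc of about 47 mm with a thicker stem, so it is the flanged gauge. The pink items at (124,231) and (167,275) are decoys. Both flaps lie nearly shut.

Run:
```python
import numpy as np,cv2
from h import *
t=np.load("top0.npz");s=np.load("side0.npz")
C=[(172.6,142.8),(228.7,155),(205.2,251.8),(149.2,238.8)]
P=np.array([onz(t,u,v,.113) for u,v in C]);print(P.round(3),[np.linalg.norm(P[i]-P[i-1]).round(3) for i in range(4)],P.mean(0).round(4))
d=(P[0]+P[1]-P[2]-P[3]);print("yaw",np.degrees(np.arctan2(d[1],d[0])))
# side corners: near top edge, far top edge
S={1:(302,160),2:(219.5,158.5),3:(227,131),0:(302.5,134.5)}
# which? side cam looks +y: near = right flap side(low y) -> 1,2 ; far= 0,3 ; side image right=+x
for i in range(4): print(i,tri((t,*C[i]),(s,*S[i])))
# collar: white ellipse
for n,r,box in(("top",t,(390,165,430,205)),("side",s,(290,280,340,330))):
    g=cv2.cvtColor(r["img"],cv2.COLOR_RGB2HSV);x0,y0,x1,y1=box
    m=np.zeros(g.shape[:2],np.uint8);m[y0:y1,x0:x1]=cv2.inRange(g,(0,0,200),(180,60,255))[y0:y1,x0:x1]
    cs,_=cv2.findContours(m,0,1);c=max(cs,key=cv2.contourArea);print(n,cv2.minEnclosingCircle(c),cv2.boundingRect(c),cv2.fitEllipse(c))
    a=cv2.inRange(g,(12,100,100),(35,255,255));a[:y0]=0;a[y1:]=0;a[:,:x0]=0;a[:,x1:]=0;print(np.argwhere(a)[:,::-1].mean(0),a.sum()//255)
```

```text
[[0.674 0.307 0.113]
 [0.645 0.171 0.113]
 [0.413 0.226 0.113]
 [0.444 0.36  0.113]] [np.float64(0.237), np.float64(0.138), np.float64(0.238), np.float64(0.137)] [0.5439 0.266  0.113 ]
yaw -13.120754264658613
0 (array([0.67801522, 0.30615374, 0.11343074]), [np.float64(3.9), np.float64(3.9)])
1 (array([0.64505738, 0.16914817, 0.13059457]), [np.float64(3.0), np.float64(3.0)])
2 (array([0.41473911, 0.22434383, 0.12236625]), [np.float64(1.0), np.float64(1.0)])
3 (array([0.44775486, 0.35852793, 0.11646568]), [np.float64(4.0), np.float64(4.0)])
top ((410.0517272949219, 184.53448486328125), 13.141719818115234) (397, 172, 26, 26) ((409.93896484375, 184.57192993164062), (25.022676467895508, 25.184293746948242), 178.83035278320312)
[409.47945205 184.60273973] 73
side ((313.5, 302.0), 12.855060577392578) (301, 292, 26, 22) ((313.33978271484375, 302.5112609863281), (21.329986572265625, 25.09726333618164), 100.57032775878906)
[313.32727273 302.90909091] 55
```

```bash
cat >> h.py <<'E'
from scipy.spatial.transform import Rotation as Ro
def quat(q): return Ro.from_quat([q[1],q[2],q[3],q[0]])
def ori(ang,tilt=0):
    """tool z down, tool x at world angle ang(deg); tilt(deg) leans tool so the tip points toward +tool x"""
    a=np.radians(ang);x=np.array([np.cos(a),np.sin(a),0]);z=np.array([0,0,-1.]);y=np.cross(z,x)
    return Ro.from_matrix(np.c_[x,y,z])*Ro.from_euler('y',tilt,degrees=True)
def go(o,wps):
    p0=np.asarray(o[0]);R0=o[1]
    for p,R in wps:
        d=R0.inv().apply(np.asarray(p)-p0);w=np.degrees((R0.inv()*R).as_rotvec())/5
        print([*d.round(4).tolist(),*w.round(2).tolist()])
def state(bot):
    o=bot.get_obs();print('t',round(float(o["t"]),2),'p',o["eef_pos"].round(4).tolist(),'q',o["q"].round(2).tolist(),'F',o["contact_force"].round(1).tolist(),'w',round(float(o["gripper_width"]),3),'g',round(float(o["grasp_force"]),1))
    return o["eef_pos"],quat(o["tool_rot"])
C0=np.array([.544,.266,0]);YAW=-13.1
U=np.array([np.cos(np.radians(YAW)),np.sin(np.radians(YAW)),0]);N=np.array([-U[1],U[0],0])
def car(x,y,z): return C0+U*x+N*y+[0,0,z]
E
python3 - <<'E'
from h import *
from station import bot
t=np.load("top0.npz");s=np.load("side0.npz")
print("collar",onz(t,409.95,184.57,.09),"amber tri",tri((t,409.5,184.6),(s,313.3,302.9)),"collar side onz",onz(s,313.3,302.5,.09))
print("stem",onz(t,187.4,216.3,.084),"pred",car(-.048,0,.084))
o=state(bot)
go(o,[([.56,-.2,.3],ori(50)),(car(0,0,.33),ori(90+YAW))])
E
```

```text
collar [ 0.57616614 -0.26756155  0.09      ] amber tri (array([ 0.57703372, -0.26748968,  0.08692182]), [np.float64(0.7), np.float64(0.7)]) collar side onz [ 0.57728451 -0.26828307  0.09      ]
stem [0.49805829 0.27489096 0.084     ] pred [0.49724915 0.27687926 0.084     ]
t 0.1 p [0.2349, -0.6323, 0.2305] q [1.11, 0.48, 0.02, 1.56, -0.01, 1.11, -0.08] F [-0.4, 0.6, 0.6] w 1.002 g 0.0
[0.4553, -0.292, -0.0691, -0.02, -0.0, -5.92]
[0.6027, -0.7344, -0.0985, -0.02, -0.01, -11.3]
```

Collar (0.577, -0.268) and plunger height 0.087 agree between both views (expected 0.086), and the stem matches the carton geometry to 2 mm. Moving over the carton with the fingers closing.

Request:
servo_tool(motion=[[[0.455,-0.292,-0.069,0,0,-5.9,0],[0.455,-0.292,-0.069,0,0,-5.9,0],[0.455,-0.292,-0.069,0,0,-5.9,0],[0.455,-0.292,-0.069,0,0,-5.9,0],[0.455,-0.292,-0.069,0,0,-5.9,0],[0.455,-0.292,-0.069,0,0,-5.9,0],[0.455,-0.292,-0.069,0,0,-5.9,0],[0.455,-0.292,-0.069,0,0,-5.9,0],[0.455,-0.292,-0.069,0,0,-5.9,0],[0.455,-0.292,-0.069,0,0,-5.9,0],[0.455,-0.292,-0.069,0,0,-5.9,0],[0.603,-0.734,-0.098,0,0,-11.3,0],[0.603,-0.734,-0.098,0,0,-11.3,0],[0.603,-0.734,-0.098,0,0,-11.3,0],[0.603,-0.734,-0.098,0,0,-11.3,0],[0.603,-0.734,-0.098,0,0,-11.3,0],[0.603,-0.734,-0.098,0,0,-11.3,0],[0.603,-0.734,-0.098,0,0,-11.3,0],[0.603,-0.734,-0.098,0,0,-11.3,0],[0.603,-0.734,-0.098,0,0,-11.3,0]]])

```text
t: 1.77
eef_pos: [0.5332, 0.1056, 0.3172]
tool_rot: [0.0, 0.783, 0.622, -0.0]
contact_force: [1.0, -0.3, 0.2]
gripper_width: -0.003
grasp_force: 0.0
```

Run:
```python
from h import *
from station import bot
o=state(bot); go(o,[(car(0,0,.33),ori(90+YAW))])
```

```text
t 1.77 p [0.5332, 0.1056, 0.3172] q [0.17, 0.24, -0.57, 1.73, 0.14, 1.21, -0.66] F [1.0, -0.3, 0.2] w -0.003 g 0.0
[0.1587, -0.026, -0.0128, -0.0, 0.0, -0.01]
```

Request:
servo_tool(motion=[[[0.159,-0.026,-0.013,0,0,0,0],[0.159,-0.026,-0.013,0,0,0,0],[0.159,-0.026,-0.013,0,0,0,0],[0.159,-0.026,-0.013,0,0,0,0],[0.159,-0.026,-0.013,0,0,0,0],[0.159,-0.026,-0.013,0,0,0,0]]])

```text
t: 2.27
eef_pos: [0.5433, 0.2674, 0.3297]
tool_rot: [-0.001, 0.782, 0.624, -0.0]
contact_force: [-0.1, -0.9, 0.2]
gripper_width: -0.003
grasp_force: 0.0
```

Run:
```python
from h import *
from station import bot
o=state(bot)
r=bot.read_camera("wrist");np.savez("w1.npz",**r);cv2.imwrite("pics/w1.png",r["img"][...,::-1]);print(r["pose"].round(3).tolist())
for n,p in dict(stem=car(-.048,0,.084),mid=car(0,0,.112),ha0=car(-.114,.068,.112),ha1=car(.114,.068,.112),hb0=car(-.114,-.068,.112),hb1=car(.114,-.068,.112)).items(): print(n,proj(r,p).round(0))
```

```text
t 2.27 p [0.5433, 0.2674, 0.3297] q [-0.09, 0.35, -0.62, 1.57, 0.21, 1.29, -0.96] F [-0.1, -0.9, 0.2] w -0.003 g 0.0
[[0.975, -0.214, -0.061, 0.559], [-0.223, -0.94, -0.259, 0.333], [-0.002, 0.266, -0.964, 0.471], [0.0, 0.0, 0.0, 1.0]]
stem [247. 177.]
mid [285. 182.]
ha0 [183. 121.]
ha1 [387. 122.]
hb0 [192. 235.]
hb1 [377. 236.]
```

View pics/w1.png

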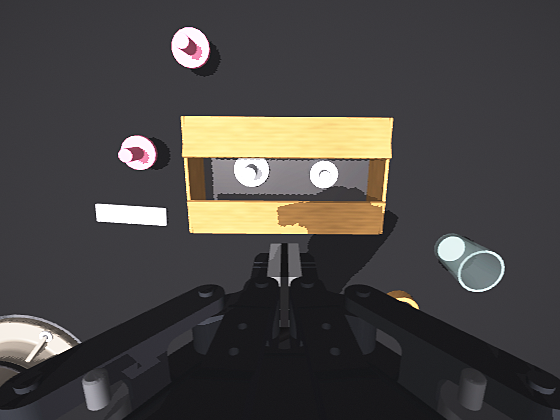

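The wrist view shows the gauge's flange and stem at (251,171) and the weight's knob at (324,174). Flap a's edge runs along row 157 and flap b's along row 201. Next I'll measure the flap angles and the stem height.

Run:
```python
from h import *
t=np.load("top0.npz");w=np.load("w1.npz")
def tr(x,y): return (140+x/4.6,135+y/4.6)
# edge end points: flap free edge ends at carton x=-.114/+.114
for nm,W,T in(("a",[(191,157),(391,158)],[(112,485),(219,58)]),("b",[(188,201),(384.5,202)],[(213,508),(313,80)])):
    for (u,v),(a,b) in zip(W,T):
        p,e=tri((w,u,v),(t,*tr(a,b)));d=p-C0;print(nm,"xyz carton",round(d@U,4),round(d@N,4),round(p[2],4),e)
for n,uv,tu in(("stem",(250,168),(218,374)),("knob",(324,172),(257,198)),("flange",(251,171.5),(218,375))):
    p,e=tri((w,*uv),(t,*tr(*tu)));d=p-C0;print(n,p.round(4),"car",round(d@U,4),round(d@N,4),e)
for th in(0,.2,.4,.6,.8): 
    y=.068-.046*np.cos(th);z=.112+.046*np.sin(th);print(th,proj(w,car(0,y,z)).round(1),proj(w,car(0,-y,z)).round(1),((proj(t,car(0,y,z))-[140,135])*4.6).round(0),((proj(t,car(0,-y,z))-[140,135])*4.6).round(0))
```

```text
a xyz carton -0.1112 0.0303 0.1136 [np.float64(3.8), np.float64(3.8)]
a xyz carton 0.1144 0.0288 0.1288 [np.float64(2.2), np.float64(2.2)]
b xyz carton -0.1136 -0.0223 0.119 [np.float64(0.1), np.float64(0.1)]
b xyz carton 0.1139 -0.0212 0.1255 [np.float64(1.1), np.float64(1.1)]
stem [0.4986 0.2827 0.0448] car -0.048 0.006 [np.float64(0.2), np.float64(0.2)]
knob [0.5947 0.2583 0.0652] car 0.0511 0.004 [np.float64(0.5), np.float64(0.5)]
flange [0.4991 0.2798 0.0563] car -0.0468 0.0032 [np.float64(1.2), np.float64(1.2)]
0 [285.  162.9] [284.8 199.7] [185. 275.] [267. 294.]
0.2 [285.  163.1] [284.8 202.4] [179. 273.] [265. 294.]
0.4 [285.  161.7] [284.8 206.6] [170. 271.] [267. 294.]
0.6 [285.  158.5] [284.8 212.3] [158. 268.] [273. 295.]
0.8 [285.1 153.6] [284.8 219.3] [144. 264.] [282. 297.]
```

```bash
cat >> h.py <<'E'
C0=C0+.003*N
def swing(s):  # waypoints for flap s=+1 (a) or -1 (b); tool x along +N always
    W=[(0,.2,0),(0,.105,0),(.013,.1035,19),(.0263,.1022,38)]
    for f,t in((.15,38),(.4,38),(.7,38),(1.0,38),(1.3,32),(1.6,24),(1.9,14),(2.2,5),(2.45,0)):
        k=np.radians(t);W.append((.068-.034*np.cos(f)-.011*np.cos(k),.112+.034*np.sin(f)-.011*np.sin(k),t))
    W+=[(W[-1][0]-.03,W[-1][1]+.02,0),(0,.2,0)]
    return [(car(0,s*y,z),ori(90+YAW,s*t)) for y,z,t in W]
E
python3 - <<'E'
from h import *
from station import bot
o=state(bot); go(o,swing(1))
E
```

```text
t 2.32 p [0.5441, 0.2649, 0.3295] q [-0.08, 0.35, -0.62, 1.57, 0.21, 1.29, -0.96] F [0.3, -0.5, 0.8] w -0.005 g 0.0
[0.0041, -0.0002, 0.1295, -0.01, 0.01, 0.02]
[0.0042, -0.0001, 0.2245, -0.01, 0.01, 0.02]
[0.0172, -0.0001, 0.226, -0.01, 3.81, 0.01]
[0.0305, -0.0001, 0.2273, -0.02, 7.61, 0.01]
[0.0299, -0.0001, 0.2192, -0.02, 7.61, 0.01]
[0.0322, -0.0001, 0.211, -0.02, 7.61, 0.01]
[0.0375, -0.0001, 0.2024, -0.02, 7.61, 0.01]
[0.0452, -0.0001, 0.1957, -0.02, 7.61, 0.01]
[0.0538, -0.0001, 0.1906, -0.01, 6.41, 0.01]
[0.0631, -0.0, 0.188, -0.01, 4.81, 0.01]
[0.0725, -0.0, 0.188, -0.01, 2.81, 0.02]
[0.0812, -0.0, 0.1909, -0.01, 1.01, 0.02]
[0.0874, -0.0, 0.1958, -0.01, 0.01, 0.02]
[0.0574, -0.0001, 0.1758, -0.01, 0.01, 0.02]
[0.0041, -0.0002, 0.1295, -0.01, 0.01, 0.02]
```

Request:
servo_tool(motion=[[[0.004,0,0.13,0,0,0,0],[0.004,0,0.13,0,0,0,0],[0.004,0,0.13,0,0,0,0],[0.004,0,0.13,0,0,0,0],[0.004,0,0.18,0,0,0,0],[0.004,0,0.205,0,0,0,0],[0.004,0,0.224,0,0,0,0],[0.004,0,0.224,0,0,0,0],[0.008,0,0.225,0,1.3,0,0],[0.013,0,0.226,0,2.5,0,0],[0.017,0,0.226,0,3.8,0,0],[0.022,0,0.227,0,5.1,0,0],[0.026,0,0.227,0,6.4,0,0],[0.03,0,0.227,0,7.6,0,0],[0.03,0,0.227,0,7.6,0,0]]])

```text
t: 3.57
eef_pos: [0.5537, 0.2861, 0.1009]
tool_rot: [-0.203, 0.744, 0.583, 0.255]
contact_force: [-0.9, -1.1, -1.7]
gripper_width: -0.002
grasp_force: 0.0
```

Run:
```python
from h import *
from station import bot
o=state(bot); go(o,swing(1)[4:])
```

```text
t 3.57 p [0.5537, 0.2861, 0.1009] q [0.46, 0.74, -0.99, 2.03, 0.11, 0.28, -0.61] F [-0.9, -1.1, -1.7] w -0.002 g 0.0
[0.0112, -0.005, -0.0032, 0.04, -0.0, -0.14]
[0.018, -0.005, -0.0082, 0.04, -0.0, -0.14]
[0.0276, -0.0051, -0.0118, 0.04, -0.0, -0.14]
[0.0377, -0.0053, -0.0123, 0.04, -0.0, -0.14]
[0.0476, -0.0054, -0.011, 0.03, -1.2, -0.14]
[0.0566, -0.0055, -0.0073, 0.03, -2.8, -0.14]
[0.064, -0.0056, -0.0015, 0.01, -4.8, -0.14]
[0.069, -0.0057, 0.0062, 0.0, -6.6, -0.15]
[0.0709, -0.0057, 0.0138, -0.0, -7.6, -0.15]
[0.0596, -0.0055, -0.0204, -0.0, -7.6, -0.15]
[0.0462, -0.0051, -0.0897, -0.0, -7.6, -0.15]
```

Run:
```python
from h import *
from station import bot
state(bot); w=swing(1); go(w[3],w[4:])
```

```text
t 3.57 p [0.5537, 0.2861, 0.1009] q [0.46, 0.74, -0.99, 2.03, 0.11, 0.28, -0.61] F [-0.9, -1.1, -1.7] w -0.002 g 0.0
[0.0045, -0.0, -0.0068, 0.0, 0.0, 0.0]
[0.0114, -0.0, -0.0118, 0.0, 0.0, 0.0]
[0.0209, -0.0, -0.0153, 0.0, 0.0, 0.0]
[0.031, -0.0, -0.0159, 0.0, 0.0, 0.0]
[0.041, -0.0, -0.0146, -0.0, -1.2, -0.0]
[0.0499, -0.0, -0.0109, 0.0, -2.8, -0.0]
[0.0573, -0.0, -0.0051, -0.0, -4.8, -0.0]
[0.0624, -0.0, 0.0026, -0.0, -6.6, 0.0]
[0.0642, -0.0, 0.0102, -0.0, -7.6, -0.0]
[0.0529, -0.0, -0.024, -0.0, -7.6, -0.0]
[0.0395, -0.0, -0.0933, -0.0, -7.6, -0.0]
```

Request:
servo_tool(motion=[[[0.002,0,-0.003,0,0,0,0],[0.005,0,-0.007,0,0,0,0],[0.008,0,-0.01,0,0,0,0],[0.011,0,-0.012,0,0,0,0],[0.016,0,-0.014,0,0,0,0],[0.021,0,-0.015,0,0,0,0],[0.026,0,-0.016,0,0,0,0],[0.031,0,-0.016,0,0,0,0],[0.036,0,-0.015,0,-0.6,0,0],[0.041,0,-0.015,0,-1.2,0,0],[0.046,0,-0.013,0,-2,0,0],[0.05,0,-0.011,0,-2.8,0,0],[0.054,0,-0.008,0,-3.8,0,0],[0.057,0,-0.005,0,-4.8,0,0],[0.06,0,-0.001,0,-5.7,0,0],[0.062,0,0.003,0,-6.6,0,0],[0.064,0,0.007,0,-7.6,0,0],[0.064,0,0.01,0,-7.6,0,0],[0.064,0,0.01,0,-7.6,0,0]]])

```text
t: 5.15
eef_pos: [0.5629, 0.3519, 0.1342]
tool_rot: [-0.001, 0.782, 0.623, 0.001]
contact_force: [-0.8, -1.0, -0.8]
gripper_width: -0.003
grasp_force: 0.0
```

Run:
```python
from h import *
from station import bot
o=state(bot); w=swing(1); print(w[12][0]); go(w[12],[w[13],w[14]]+swing(-1)[:4])
r=bot.read_camera("wrist");np.savez("w2.npz",**r)
s=bot.read_camera("side")
cv2.imwrite("pics/w2.png",np.hstack([cv2.resize(r["img"],(400,300)),cv2.resize(s["img"][90:240,180:380],(400,300))])[...,::-1])
```

```text
t 5.15 p [0.5629, 0.3519, 0.1342] q [-0.28, 0.61, -0.53, 1.64, 0.36, 0.99, -1.16] F [-0.8, -1.0, -0.8] w -0.003 g 0.0
[0.56353459 0.34994491 0.133684  ]
[-0.03, 0.0, -0.02, 0.0, 0.0, 0.0]
[-0.0832, 0.0, -0.0663, 0.0, 0.0, 0.0]
[-0.0832, 0.0, -0.0663, 0.0, 0.0, 0.0]
[-0.0832, 0.0, 0.0287, 0.0, 0.0, 0.0]
[-0.0962, 0.0, 0.0302, 0.0, -3.8, 0.0]
[-0.1095, -0.0, 0.0315, -0.0, -7.6, 0.0]
```

View pics/w2.png

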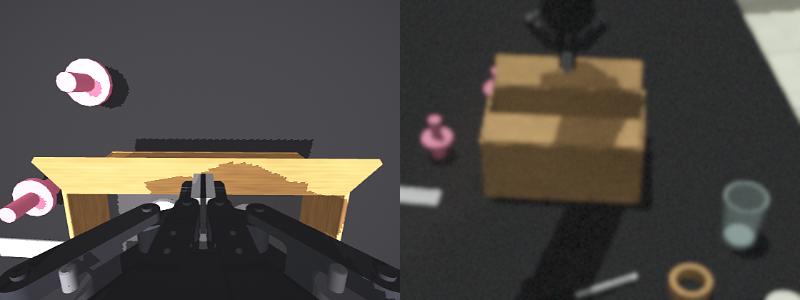

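Flap a is folded outward: its free edge is at row 157 of the left half, between (32,157) and (382,160), well beyond upright. Flap b is still shut, so that's next.

Request:
servo_tool(motion=[[[-0.03,0,-0.02,0,0,0,0],[-0.05,0,-0.05,0,0,0,0],[-0.083,0,-0.066,0,0,0,0],[-0.083,0,-0.066,0,0,0,0],[-0.083,0,-0.035,0,0,0,0],[-0.083,0,0,0,0,0,0],[-0.083,0,0.029,0,0,0,0],[-0.083,0,0.029,0,0,0,0],[-0.087,0,0.029,0,-1.3,0,0],[-0.092,0,0.03,0,-2.5,0,0],[-0.096,0,0.03,0,-3.8,0,0],[-0.1,0,0.031,0,-5.1,0,0],[-0.105,0,0.031,0,-6.4,0,0],[-0.109,0,0.031,0,-7.6,0,0],[-0.109,0,0.031,0,-7.6,0,0],[-0.109,0,0.031,0,-7.6,0,0]]])

```text
t: 6.58
eef_pos: [0.5392, 0.2434, 0.1034]
tool_rot: [0.201, 0.741, 0.588, -0.254]
contact_force: [-0.9, -0.4, 0.2]
gripper_width: -0.0
grasp_force: 0.0
```

Run:
```python
from h import *
from station import bot
o=state(bot); w=swing(-1); print(w[3][0]);go(o,[w[3]]);print(); go(w[3],w[4:])
r=np.load("w2.npz")
for th in(1.6,1.9,2.1,2.3,2.5,2.7):
    y=.068-.046*np.cos(th);z=.112+.046*np.sin(th);print(th,(proj(r,car(-.114,y,z))/1.4).round(0),(proj(r,car(.114,y,z))/1.4).round(0))
```

```text
t 6.58 p [0.5392, 0.2434, 0.1034] q [-0.51, 0.79, -0.34, 1.51, 0.54, 1.51, -1.27] F [-0.9, -0.4, 0.2] w -0.0 g 0.0
[0.53871902 0.24330636 0.1022    ]
[0.0006, -0.0004, 0.0011, -0.01, -0.03, 0.01]

[-0.0045, 0.0, -0.0068, 0.0, 0.0, 0.0]
[-0.0114, 0.0, -0.0118, 0.0, 0.0, 0.0]
[-0.0209, 0.0, -0.0153, 0.0, 0.0, 0.0]
[-0.031, 0.0, -0.0159, 0.0, 0.0, 0.0]
[-0.041, 0.0, -0.0146, 0.0, 1.2, -0.0]
[-0.0499, 0.0, -0.0109, 0.0, 2.8, -0.0]
[-0.0573, 0.0, -0.0051, 0.0, 4.8, -0.0]
[-0.0624, 0.0, 0.0026, 0.0, 6.6, 0.0]
[-0.0642, 0.0, 0.0102, 0.0, 7.6, -0.0]
[-0.0529, 0.0, -0.024, 0.0, 7.6, -0.0]
[-0.0395, 0.0, -0.0933, 0.0, 7.6, -0.0]
1.6 [ 18. 227.] [391. 228.]
1.9 [ 16. 205.] [392. 206.]
2.1 [ 18. 189.] [390. 190.]
2.3 [ 22. 175.] [386. 176.]
2.5 [ 29. 162.] [380. 163.]
2.7 [ 36. 151.] [372. 152.]
```

Flap a measures about 2.55 rad, which is wide open. Same swing for b.

Request:
servo_tool(motion=[[[-0.002,0,-0.003,0,0,0,0],[-0.005,0,-0.007,0,0,0,0],[-0.008,0,-0.01,0,0,0,0],[-0.011,0,-0.012,0,0,0,0],[-0.016,0,-0.014,0,0,0,0],[-0.021,0,-0.015,0,0,0,0],[-0.026,0,-0.016,0,0,0,0],[-0.031,0,-0.016,0,0,0,0],[-0.036,0,-0.015,0,0.6,0,0],[-0.041,0,-0.015,0,1.2,0,0],[-0.046,0,-0.013,0,2,0,0],[-0.05,0,-0.011,0,2.8,0,0],[-0.054,0,-0.008,0,3.8,0,0],[-0.057,0,-0.005,0,4.8,0,0],[-0.06,0,-0.001,0,5.7,0,0],[-0.062,0,0.003,0,6.6,0,0],[-0.064,0,0.007,0,7.6,0,0],[-0.064,0,0.01,0,7.6,0,0],[-0.064,0,0.01,0,7.6,0,0]]])

```text
t: 8.17
eef_pos: [0.5262, 0.1848, 0.135]
tool_rot: [0.001, 0.784, 0.62, -0.002]
contact_force: [0.2, 0.4, 0.4]
gripper_width: -0.003
grasp_force: 0.0
```

Run:
```python
from h import *
from station import bot
o=state(bot); w=swing(-1); print(w[12][0]); go(w[12],[w[13],w[14],(car(-.048,-.06,.25),ori(90+YAW))])
```

```text
t 8.17 p [0.5262, 0.1848, 0.135] q [-0.04, 0.45, -0.52, 1.9, 0.29, 0.87, -0.94] F [0.2, 0.4, 0.4] w -0.003 g 0.0
[0.52582532 0.18789895 0.133684  ]
[0.03, -0.0, -0.02, 0.0, 0.0, 0.0]
[0.0832, -0.0, -0.0663, 0.0, 0.0, 0.0]
[0.0232, -0.048, -0.1163, 0.0, 0.0, 0.0]
```

Request:
servo_tool(motion=[[[0.03,0,-0.02,0,0,0,0],[0.025,-0.02,-0.06,0,0,0,0],[0.023,-0.048,-0.1,0,0,0,0.65],[0.023,-0.048,-0.116,0,0,0,0.65],[0.023,-0.048,-0.116,0,0,0,0.65],[0.023,-0.048,-0.116,0,0,0,0.65],[0.023,-0.048,-0.116,0,0,0,0.65],[0.023,-0.048,-0.116,0,0,0,0.65]]])

```text
t: 8.83
eef_pos: [0.4846, 0.221, 0.25]
tool_rot: [-0.0, 0.783, 0.622, -0.001]
contact_force: [-0.4, 0.5, -0.5]
gripper_width: 0.646
grasp_force: 0.0
```

Run:
```python
from h import *
from station import bot
o=state(bot); r=bot.read_camera("wrist");np.savez("w3.npz",**r)
cv2.imwrite("pics/w3.png",r["img"][...,::-1])
print(proj(r,car(-.048,0,.084)),proj(r,car(-.048,0,.048)))
for th in(1.9,2.1,2.3,2.5,2.7):
    y=.068-.046*np.cos(th);z=.112+.046*np.sin(th);print(th,proj(r,car(-.114,-y,z)).round(0),proj(r,car(.114,-y,z)).round(0))
```

```text
t 8.83 p [0.4846, 0.221, 0.25] q [-0.06, 0.28, -0.58, 1.84, 0.17, 1.07, -0.93] F [-0.4, 0.5, -0.5] w 0.646 g 0.0
[283.70886709 128.30307884] [283.80906244 127.47653778]
1.9 [202. 236.] [484. 236.]
2.1 [204. 244.] [479. 244.]
2.3 [206. 249.] [474. 249.]
2.5 [209. 253.] [468. 253.]
2.7 [211. 254.] [462. 254.]
```

View pics/w3.png

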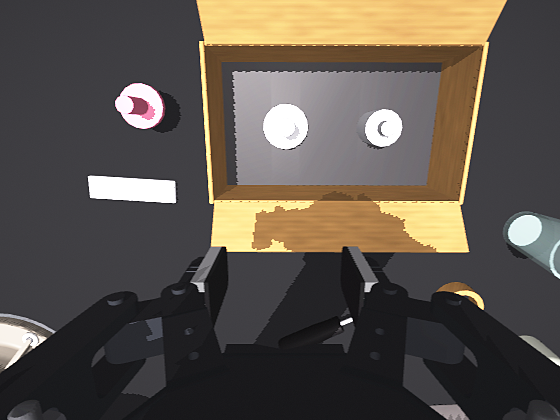

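Both flaps are wide open, with b's edge at row 252 (about 2.45 rad). The gauge's flange and stem are at about (286,127), and the weight with its small knob is at (384,128). Next is a blob fit of the flange, triangulated against the first wrist view and the top camera.

Run:
```python
from h import *
from station import bot
def circ(r,x0,y0,x1,y1,th=150):
    g=r["img"].min(2);m=np.zeros_like(g);m[y0:y1,x0:x1]=(g[y0:y1,x0:x1]>th)*255
    cs,_=cv2.findContours(m,0,1);c=max(cs,key=cv2.contourArea);return cv2.fitEllipse(c)
w1=np.load("w1.npz");w3=np.load("w3.npz")
t=bot.read_camera("top");np.savez("t3.npz",**t)
e1=circ(w1,225,145,280,195);e3=circ(w3,255,95,315,160);print(e1,e3)
print("flange tri",tri((w1,*e1[0]),(w3,*e3[0])))
for r,e in((w1,e1),(w3,e3)): print("onz.048",onz(r,*e[0],.048).round(4), "exp",car(-.048,0,.048).round(4))
g=w3["img"].astype(int)
print(g[105:150:3,262:312:3].sum(2)//3)
et=circ(t,178,205,200,228);print("top",et,onz(t,*et[0],.048))
cv2.imwrite("pics/st.png",np.hstack([cv2.resize(w3["img"][95:160,250:320],(420,390),interpolation=0),cv2.resize(t["img"][195:240,165:210],(380,390),interpolation=0)])[...,::-1])
```

```text
((251.2840118408203, 170.7834014892578), (29.728395462036133, 36.501792907714844), 84.99075317382812) ((281.04241943359375, 120.56948852539062), (57.1231575012207, 66.49040985107422), 14.518767356872559)
flange tri (array([0.49977262, 0.28454304, 0.06901796]), [np.float64(4.0), np.float64(4.0)])
onz.048 [0.4997 0.279  0.048 ] exp [0.4979 0.2798 0.048 ]
onz.048 [0.4967 0.2874 0.048 ] exp [0.4979 0.2798 0.048 ]
[[167 168 167 172 170 234 255 255 255 255 255 150 164 156 155 154 152]
 [165 166 166 190 255 255 255 255 255 255 255 255 255 152 155 153 152]
 [165 164 136 255 255 255 255 255 255 255 255 255 255 255 150 152 150]
 [163 154 255 255 255 255 255 255 255 255 255 255 255 255 220 152 150]
 [163 255 255 255 255 255 255 255 255 255 255 255 255 255 255 149 150]
 [159 255 255 255 255 255 255 255 255 255 255 255 255 255 255 162 148]
 [151 255 255 255 255 255 255 255 255 255 255 255 255 255 255 206 147]
 [147 255 255 255 255 255 255 255 255 255 255 172 255 255 255 255 148]
 [146 255 255 255 255 255 255 255 255 255 255 217 209 255 255 255 145]
 [156 255 255 255 255 255 255 255 255 255 255 216 219 255 255  83 145]
 [158 255 255 255 255 255 255 255 255 255 222 222 255 255 255 145 146]
 [158 147 255 255 255 255 255 255 255 221 221 217 255 255 162 145 144]
 [155 155 120 255 255 255 255 255 255 255 255 255 255 255 151 145 142]
 [154 155 154 167 255 255 255 255 255 255 255 255 255 153 146 142 141]
 [153 154 153 156 154 255 255 255 255 255 255  97 154 146 144 142 140]]
top ((184.80715942382812, 220.94114685058594), (12.051926612854004, 20.326801300048828), 135.4152069091797) [0.48700165 0.2883853  0.048     ]
```

View pics/st.png

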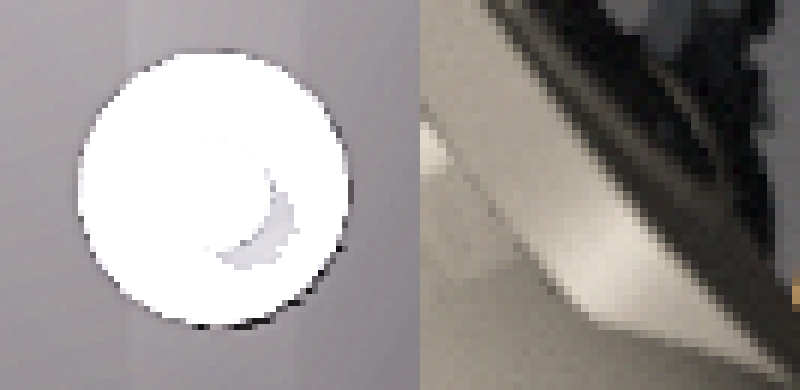

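Left crop: the flange circle is centred near (215,188) and the stem top near (215,195), i.e. about (285.8,126.5) in the frame. The top camera is blocked by the arm there. I'll refit with a proper threshold.

Run:
```python
from h import *
from station import bot
def circ(r,x0,y0,x1,y1,th=240):
    g=r["img"].min(2);m=np.zeros_like(g);m[y0:y1,x0:x1]=(g[y0:y1,x0:x1]>th)*255
    cs,_=cv2.findContours(m,0,1);c=cv2.convexHull(max(cs,key=cv2.contourArea));return cv2.fitEllipse(c)
w1=np.load("w1.npz");w3=np.load("w3.npz")
e1=circ(w1,225,145,280,195,200);e3=circ(w3,255,95,315,160);k1=circ(w1,300,155,345,195,200);print(e1,e3)
t=np.load("top0.npz");tu=(140+218/4.6,135+375/4.6)
print("flange tri",tri((w1,*e1[0]),(w3,*e3[0])),tri((w1,*e1[0]),(w3,*e3[0]),(t,*tu)))
for r,u in((w1,e1[0]),(w3,e3[0])): print(onz(r,*u,.048).round(4))
print("stemtop w3",onz(w3,285.8,127.5,.084).round(4),"top",onz(t,187.4,216.3,.084).round(4),"car",car(-.048,0,.084).round(4))
o=state(bot)
p=np.array([.498,.278,0])
a=(np.array([.4846,.221,.25]),ori(90+YAW))
go(o,[(p+[0,0,.15],ori(90+YAW)),(p+[0,0,.052],ori(90+YAW))])
```

```text
((250.91297912597656, 170.33689880371094), (31.046619415283203, 35.820472717285156), 94.40019226074219) ((285.0544738769531, 125.90798950195312), (44.160823822021484, 44.9603157043457), 174.26968383789062)
flange tri (array([0.49989762, 0.28082533, 0.05383513]), [np.float64(0.5), np.float64(0.5)]) (array([0.4992218 , 0.28084566, 0.05218823]), [np.float64(0.9), np.float64(0.5), np.float64(1.1)])
[0.4994 0.2797 0.048 ]
[0.4996 0.2811 0.048 ]
stemtop w3 [0.5001 0.2801 0.084 ] top [0.4981 0.2749 0.084 ] car [0.4979 0.2798 0.084 ]
t 8.93 p [0.4846, 0.2207, 0.2499] q [-0.06, 0.28, -0.58, 1.84, 0.17, 1.07, -0.93] F [-0.2, 0.0, -0.2] w 0.648 g 0.0
[0.059, 0.0003, 0.0998, -0.02, 0.02, -0.0]
[0.0591, 0.0005, 0.1978, -0.02, 0.02, -0.0]
```

Flange is at (0.4995, 0.2805) and triangulates to z 0.052 (expected 0.048), with the stem top consistent. Descending to grip.

Request:
servo_tool(motion=[[[0.061,0.001,0,0,0,0,0.65],[0.061,0.001,0.03,0,0,0,0.65],[0.061,0.001,0.07,0,0,0,0.65],[0.061,0.001,0.1,0,0,0,0.65],[0.061,0.001,0.13,0,0,0,0.65],[0.061,0.001,0.16,0,0,0,0.65],[0.061,0.001,0.18,0,0,0,0.65],[0.061,0.001,0.195,0,0,0,0.65],[0.061,0.001,0.196,0,0,0,0.65],[0.061,0.001,0.196,0,0,0,0.65],[0.061,0.001,0.196,0,0,0,0],[0.061,0.001,0.196,0,0,0,0],[0.061,0.001,0.196,0,0,0,0],[0.061,0.001,0.196,0,0,0,0],[0.061,0.001,0.196,0,0,0,0],[0.061,0.001,0.196,0,0,0,0],[0.061,0.001,0.196,0,0,0,0],[0.061,0.001,0.196,0,0,0,0]]], grip_force=90)

```text
t: 10.43
eef_pos: [0.5005, 0.2805, 0.0567]
tool_rot: [0.0, 0.783, 0.622, 0.001]
contact_force: [-1.3, -1.6, 4.9]
gripper_width: 0.183
grasp_force: 87.7
```

Run:
```python
from h import *
from station import bot
o=state(bot); print(np.degrees((o[1].inv()*ori(90+YAW)).as_rotvec()).round(2))
p=o[0]
go(o,[(p+[0,0,.2],ori(90+YAW)),([.57,-.02,.27],ori(45)),([.577,-.268,.25],ori(0))])
```

```text
t 10.43 p [0.5005, 0.2805, 0.0567] q [-0.24, 0.58, -0.5, 1.91, 0.4, 0.74, -1.19] F [-1.3, -1.6, 4.9] w 0.183 g 87.7
[ 0.1  -0.07 -0.03]
[0.0002, 0.0003, -0.2, 0.02, -0.01, -0.01]
[-0.2766, 0.1363, -0.2134, 0.02, -0.02, 6.37]
[-0.5166, 0.1994, -0.1935, 0.01, -0.02, 15.37]
```

Request:
servo_tool(motion=[[[0,0,-0.01,0,0,0,0],[0,0,-0.03,0,0,0,0],[0,0,-0.055,0,0,0,0],[0,0,-0.085,0,0,0,0],[0,0,-0.115,0,0,0,0],[0,0,-0.145,0,0,0,0],[0,0,-0.175,0,0,0,0],[0,0,-0.2,0,0,0,0],[0,0,-0.2,0,0,0,0],[0,0,-0.2,0,0,0,0]]])

```text
t: 11.27
eef_pos: [0.5001, 0.2803, 0.2569]
tool_rot: [0.0, 0.783, 0.622, 0.001]
contact_force: [-0.6, -0.4, -4.6]
gripper_width: 0.178
grasp_force: 88.1
```

Run:
```python
from h import *
from station import bot
o=state(bot); go(o,[([.57,.0,.265],ori(55)),([.577,-.268,.25],ori(35))])
```

```text
t 11.27 p [0.5001, 0.2803, 0.2569] q [-0.15, 0.34, -0.6, 1.75, 0.21, 1.11, -1.04] F [-0.6, -0.4, -4.6] w 0.178 g 88.1
[-0.2571, 0.1317, -0.0082, 0.03, -0.02, 4.38]
[-0.5165, 0.1993, 0.0066, 0.02, -0.03, 8.38]
```

Request:
servo_tool(motion=[[[-0.03,0.015,0,0,0,0.6,0],[-0.06,0.03,0,0,0,1.1,0],[-0.09,0.046,0,0,0,1.6,0],[-0.12,0.062,0,0,0,2.1,0],[-0.15,0.077,0,0,0,2.6,0],[-0.18,0.092,0,0,0,3.1,0],[-0.21,0.107,0,0,0,3.6,0],[-0.24,0.122,0,0,0,4.1,0],[-0.27,0.137,0,0,0,4.6,0],[-0.3,0.146,0,0,0,5.1,0],[-0.33,0.154,0,0,0,5.6,0],[-0.36,0.161,0,0,0,6.1,0],[-0.39,0.169,0,0,0,6.6,0],[-0.42,0.176,0,0,0,7,0],[-0.45,0.183,0,0,0,7.4,0],[-0.48,0.19,0,0,0,7.9,0],[-0.5,0.195,0,0,0,8.4,0],[-0.5165,0.199,0,0,0,8.4,0],[-0.5165,0.199,0,0,0,8.4,0],[-0.5165,0.199,0,0,0,8.4,0]]])

```text
t: 12.93
eef_pos: [0.5754, -0.2686, 0.2535]
tool_rot: [-0.001, 0.954, 0.299, -0.001]
contact_force: [0.3, 0.7, -3.6]
gripper_width: 0.178
grasp_force: 88.3
```

Run:
```python
from h import *
from station import bot
o=state(bot)
im=[]
for n in("wrist","side","top"):
    r=bot.read_camera(n);np.savez(n+"4.npz",**r)
    im.append(r["img"])
c=np.hstack([cv2.resize(im[0],(400,300)),cv2.resize(im[1][200:350,220:420],(400,300))])
cv2.imwrite("pics/v4.png",c[...,::-1])
w=np.load("wrist4.npz");s=np.load("side4.npz")
print(proj(w,[.577,-.268,.09]),proj(s,[.577,-.268,.09]),"foot",proj(w,o[0]-[0,0,.036]),proj(s,o[0]-[0,0,.036]))
```

```text
t 12.93 p [0.5754, -0.2686, 0.2535] q [0.51, 0.41, -0.23, 1.62, 0.1, 1.13, -0.71] F [0.3, 0.7, -3.6] w 0.178 g 88.3
[284.60457159 188.70867568] [313.14811795 302.41131223] foot [283.78039444 235.86301803] [317.21596411 270.14360646]
```

View pics/v4.png

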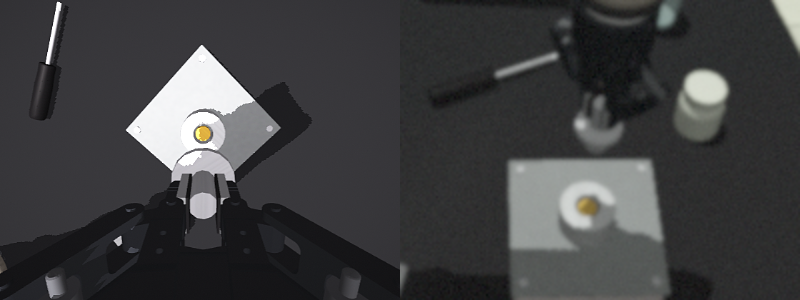

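The gauge hangs upright in the fingers, with the flange front edge near (203,150) of the left half. The collar with its amber plunger is at (203,132) and clear. I'll compare the flange rim and the collar in the same wrist view to get the offset.

Run:
```python
from h import *
from station import bot
w=np.load("wrist4.npz");s=np.load("side4.npz");t=np.load("top0.npz")
o=state(bot)
def amb(r,x0,y0,x1,y1):
    h=cv2.cvtColor(r["img"],cv2.COLOR_RGB2HSV);a=cv2.inRange(h,(12,90,90),(35,255,255));a[:y0]=0;a[y1:]=0;a[:,:x0]=0;a[:,x1:]=0
    c=np.argwhere(a)[:,::-1];return (c.min(0)+c.max(0))/2,c.min(0),c.max(0)
print("amber",amb(w,260,165,310,205))
print("plunger onz w",onz(w,*amb(w,260,165,310,205)[0],.086).round(4),"tri",tri((w,*amb(w,260,165,310,205)[0]),(t,409.5,184.6),(s,313.3,302.9)))
p=o[0];a=np.linspace(0,2*np.pi,361)
q=np.array([proj(w,p+[.024*np.cos(x),.024*np.sin(x),-.009]) for x in a]);q2=np.array([proj(w,p+[.024*np.cos(x),.024*np.sin(x),-.017]) for x in a])
print("pred flange top: toprow",q[:,1].min().round(1),"cols",q[:,0].min().round(1),q[:,0].max().round(1)," under toprow",q2[:,1].min().round(1),"cols",q2[:,0].min().round(1),q2[:,0].max().round(1))
g=w["img"].sum(2)//3
print("col284",g[196:235,284].tolist());print("row236",g[236,232:265].tolist(),g[236,305:340].tolist())
print("row225",g[225,232:265].tolist(),g[225,305:340].tolist())
cv2.imwrite("pics/v5.png",cv2.resize(w["img"][155:300,210:360],(621,600),interpolation=0)[...,::-1])
```

```text
t 13.08 p [0.5765, -0.2661, 0.2546] q [0.51, 0.4, -0.23, 1.62, 0.1, 1.13, -0.71] F [-0.6, 0.2, -3.1] w 0.181 g 88.3
amber (array([283.5, 186.5]), array([273, 176]), array([294, 197]))
plunger onz w [ 0.5775 -0.2663  0.086 ] tri (array([ 0.5772768 , -0.26698412,  0.08617756]), [np.float64(0.8), np.float64(1.0), np.float64(0.6)])
pred flange top: toprow 206.6 cols 234.8 327.1  under toprow 202.5 cols 237.1 325.2
col284 [153, 135, 109, 107, 87, 227, 255, 255, 255, 255, 255, 148, 95, 100, 95, 217, 204, 198, 197, 196, 197, 196, 195, 195, 196, 196, 197, 198, 200, 200, 198, 199, 198, 199, 199, 197, 195, 195, 193]
row236 [58, 57, 55, 49, 33, 133, 240, 250, 244, 248, 206, 150, 192, 200, 197, 195, 196, 195, 194, 194, 193, 194, 193, 195, 194, 194, 194, 194, 194, 194, 194, 194, 196] [195, 195, 196, 197, 199, 199, 198, 196, 193, 190, 192, 194, 195, 197, 199, 199, 199, 200, 202, 188, 131, 108, 131, 132, 139, 137, 89, 25, 23, 28, 30, 30, 30, 32, 30]
row225 [239, 238, 238, 238, 238, 238, 238, 238, 238, 239, 240, 240, 240, 243, 251, 201, 71, 105, 249, 255, 255, 255, 255, 255, 255, 255, 255, 255, 255, 255, 255, 255, 255] [199, 198, 199, 197, 198, 197, 196, 195, 194, 193, 195, 200, 197, 156, 99, 105, 128, 134, 132, 132, 132, 133, 133, 133, 133, 132, 131, 131, 132, 131, 130, 131, 131, 131, 132]
```

View pics/v5.png

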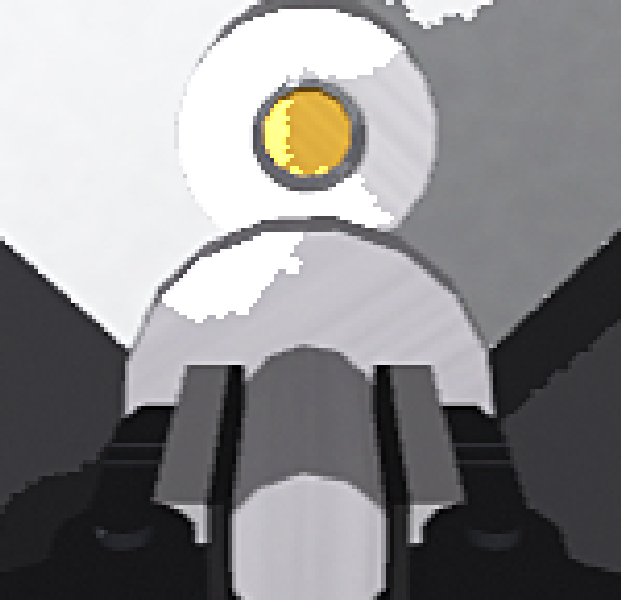

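Run:
```python
from h import *
from scipy.optimize import least_squares
w=np.load("wrist4.npz")
E=np.array([(130,370),(165,295),(200,260),(250,237),(300,231),(350,237),(400,258),(450,305),(487,365)])/[4.14,4.138]+[210,155]
N4=ori(35).as_matrix()
for z in(.243,.245,.247):
    P=np.array([onz(w,*e,z)[:2] for e in E])
    f=least_squares(lambda c:np.hypot(*(P-c[:2]).T)-c[2],[.577,-.268,.024]).x
    for zz in(.086,):
        pl=onz(w,283.5,186.5,zz)[:2]
    d=pl-f[:2];print(z,f.round(4),"to plunger world",d.round(4),"tool xy",(N4.T@[*d,0])[:2].round(4))
```

```text
0.243 [ 0.5757 -0.2686  0.0231] to plunger world [0.0019 0.0023] tool xy [ 0.0029 -0.0008]
0.245 [ 0.5764 -0.2681  0.0228] to plunger world [0.0011 0.0018] tool xy [ 0.002  -0.0008]
0.247 [ 0.5771 -0.2676  0.0225] to plunger world [0.0004 0.0013] tool xy [ 0.0011 -0.0008]
```

Request:
servo_tool(motion=[[[0.002,-0.001,0.02,0,0,0,0],[0.002,-0.001,0.045,0,0,0,0],[0.002,-0.001,0.07,0,0,0,0],[0.002,-0.001,0.09,0,0,0,0],[0.002,-0.001,0.103,0,0,0,0],[0.002,-0.001,0.11,0,0,0,0],[0.002,-0.001,0.115,0,0,0,0],[0.002,-0.001,0.118,0,0,0,0],[0.002,-0.001,0.121,0,0,0,0],[0.002,-0.001,0.124,0,0,0,0],[0.002,-0.001,0.126,0,0,0,0],[0.002,-0.001,0.126,0,0,0,0]]])

```text
t: 14.08
eef_pos: [0.5783, -0.2663, 0.1301]
tool_rot: [0.001, 0.954, 0.3, 0.001]
contact_force: [-0.9, -0.0, 1.2]
gripper_width: 0.18
grasp_force: 88.5
```

Run:
```python
from h import *
from station import bot
import time
for i in range(3): o=state(bot); bot.read_camera("side")
print(bot.get_obs()["torque"].round(2))
```

```text
t 14.08 p [0.5783, -0.2663, 0.1301] q [0.49, 0.53, -0.22, 1.73, 0.14, 0.9, -0.74] F [-0.9, -0.0, 1.2] w 0.18 g 88.5
t 14.13 p [0.5783, -0.2663, 0.1303] q [0.49, 0.53, -0.22, 1.73, 0.14, 0.9, -0.74] F [-0.2, -0.3, 1.1] w 0.179 g 88.5
t 14.18 p [0.5783, -0.2663, 0.1303] q [0.49, 0.53, -0.22, 1.73, 0.14, 0.9, -0.74] F [-0.0, 0.4, 0.8] w 0.176 g 88.5
[-0.01 -0.19  0.01]
```

Contact is about 4.4 N with no side force, and the foot is already about 7 mm below the rim. It is in the bore on the plunger, so I'll press on.

Request:
servo_tool(motion=[[[0,0,0.003,0,0,0,0],[0,0,0.006,0,0,0,0],[0,0,0.009,0,0,0,0],[0,0,0.012,0,0,0,0],[0,0,0.015,0,0,0,0],[0,0,0.018,0,0,0,0],[0,0,0.02,0,0,0,0],[0,0,0.021,0,0,0,0],[0,0,0.022,0,0,0,0],[0,0,0.022,0,0,0,0]]], grip_force=110)

```text
t: 15.07
eef_pos: [0.5783, -0.2664, 0.1078]
tool_rot: [0.001, 0.954, 0.3, 0.001]
contact_force: [0.0, -0.0, 7.9]
gripper_width: 0.174
grasp_force: 107.9
```

Run:
```python
from h import *
from station import bot
for i in range(2): o=state(bot); bot.read_camera("side")
```

```text
t 15.07 p [0.5783, -0.2664, 0.1078] q [0.49, 0.56, -0.21, 1.74, 0.15, 0.86, -0.75] F [0.0, -0.0, 7.9] w 0.174 g 107.9
t 15.12 p [0.5784, -0.2664, 0.1079] q [0.49, 0.56, -0.21, 1.74, 0.15, 0.86, -0.75] F [0.6, 0.1, 7.6] w 0.173 g 107.9
```

Request:
servo_tool(motion=[[[0,0,0.001,0,0,0,0],[0,0,0.002,0,0,0,0],[0,0,0.003,0,0,0,0],[0,0,0.003,0,0,0,0],[0,0,0.003,0,0,0,0]]])

```text
t: 15.58
eef_pos: [0.5784, -0.2664, 0.1068]
tool_rot: [0.001, 0.954, 0.3, 0.001]
contact_force: [-3.7, 1.7, 20.2]
gripper_width: 0.173
grasp_force: 110.0
```

The stop is reached: 3 mm commanded gave 1 mm of travel and the force jumped to 20 N. One more small squeeze, then a look.

Request:
servo_tool(motion=[[[0,0,0.001,0,0,0,0],[0,0,0.001,0,0,0,0],[0,0,0.001,0,0,0,0],[0,0,0.001,0,0,0,0],[0,0,0.001,0,0,0,0],[0,0,0.001,0,0,0,0]]])

```text
t: 16.08
eef_pos: [0.5784, -0.2664, 0.1067]
tool_rot: [0.001, 0.954, 0.3, 0.001]
contact_force: [-7.1, 3.0, 26.8]
gripper_width: 0.175
grasp_force: 110.8
```

Run:
```python
from h import *
from station import bot
o=state(bot)
w=bot.read_camera("wrist")["img"];s=bot.read_camera("side")["img"];state(bot)
cv2.imwrite("pics/v6.png",np.hstack([cv2.resize(w[150:360,180:390],(400,400)),cv2.resize(s[90:350,190:450],(400,400))])[...,::-1])
```

```text
t 16.08 p [0.5784, -0.2664, 0.1067] q [0.49, 0.56, -0.21, 1.74, 0.15, 0.85, -0.75] F [-7.1, 3.0, 26.8] w 0.175 g 110.8
t 16.18 p [0.5784, -0.2664, 0.1067] q [0.49, 0.56, -0.21, 1.74, 0.15, 0.85, -0.75] F [-7.4, 2.8, 27.1] w 0.176 g 110.8
```

View pics/v6.png

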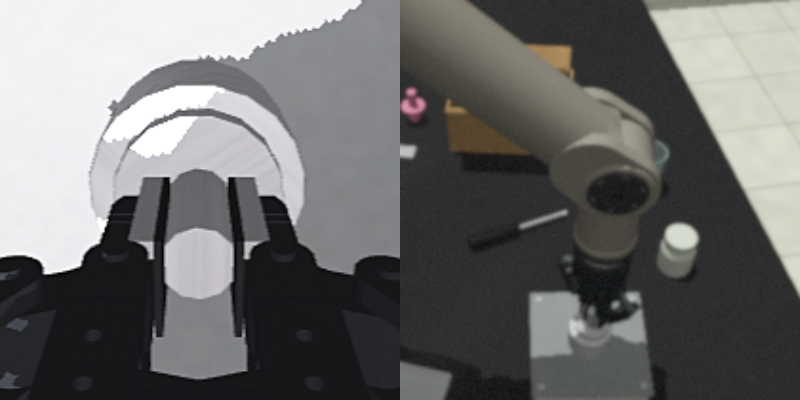

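The flange sits concentric on the collar rim: flange arc at (113–285, 110) inside the collar's at (90–305, 85). It holds steady at z 0.1067 with 27 N and no further travel, and the bystanders in view are untouched.

```bash
python3 -c "
from station import bot
print(bot.hand_in())"
```

```text
the job is handed in; nothing more can be done
None
```

I handed the job in at about 16 s: both carton flaps are folded wide open (about 2.5 rad), the weight is still in the carton, and the gauge is gripped at about 110 N and pressed home on the collar at about 27 N.

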